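Mount the copper spool on the pay-off spindle

ROBOT

A 6-joint arm with a two-finger parallel gripper is mounted at the origin on the work surface. World frame = base frame: x ahead of the robot, y to its left, z up, the work surface at z = 0. Lengths are in m, angles in rad, forces in N, time in s.
With the tool pointing down it reaches from about 0.225 to 0.875 m from the base axis. Payload 3.4 kg.
Tool frame: the origin (TCP) lies at the very end of the fingers, on their centre line; the grasp point (between the pads) lies manip.grip_point_offset behind it (manip.grip_point_offset is the distance from the TCP to the grasp point, in m); z points along the fingers, y is the line along which they close (so a half turn about z gives the same grasp; the last joint's range is limited). The gripper opens to 85 mm and grips with 20 to 120 N. Pads are 22 mm wide; open, the fingers measure 114 mm over their backs; the gripper's body (76 mm by 85 mm) begins 54 mm behind the grasp point. The pads swing forward as they close: fully open they stand 13 mm farther back than shut.
Start: joints at [1.087, 0.276, 1.505, -0, 1.361, -0.121], TCP at [0.204, 0.538, 0.231] pointing down, gripper open.
Joint ranges: [-2.89, 2.89], [-0.75, 2.08], [0.22, 2.7], [-1.18, 4.32], [0.11, 2.71], [-2.7, 2.7]. Speed limits (rad/s): [2.57, 2.57, 3.14, 3.14, 3.14, 3.14].

INTERFACE

Orientations are given as a unit quaternion [w, x, y, z].
In Python, from rig import manip gives the robot as it stands.
- The arm moves only by the shell command python3 -m pendant 'ROWS' [FORCE]. ROWS is JSON, a list of rows, each an object of numbers: "jaw": the opening, from -1 (shut) to 1 (fully open); "tx", "ty", "tz": the shift along the world's x, y, z in cm; "ax", "ay", "az": the turn, a rotation vector about the world's x, y, z in degrees. In form: [{"jaw": .., "tx": .., "ty": .., "tz": .., "ax": .., "ay": .., "az": ..}, ...]. A call has 1 to 10 rows; each row is the pose to reach, as a shift and turn from the pose commanded when the call began; what a row does not reach only later rows make up. A row lasts 1/8 s, in which the tool goes at most 62.5 mm and 10.7 degrees, less where a joint would pass 70% of its speed; a pose out of reach is approached as far as the arm can. A call with a gripper value outside its range is refused whole. The fingers move at their own pace and stop on an object; FORCE is the grip in N (left out, the last holds). Time passes only in rows, so rows that repeat a pose let the fingers close. It gives the time, the measured TCP pose, the force, the opening and the grip force at its end, in the units of the state.
- manip.get_state(): the state, without advancing time (a new reading comes with each control period).
- manip.get_image(name): name is "side" or "top" or "wrist"; returns a dict with "pixels" (420x560x3 uint8, blue, green, red), "depth" (420x560 float32, m along the optical axis (not along the pixel's ray), 0 where there is no reading), "fx", "fy", "cx", "cy" (pixels), "D" ([k1, k2, p1, p2, k3] as OpenCV has them; the pictures are not rectified), "pose" (4x4, takes a point from camera to world coordinates). Camera axes: x right, y down, z forward; pixel columns grow to the right and rows downward; lengths in m; the calibration is good to about 2 mm. A picture is of the moment at which its call begins.
- manip.sign_off(): hands the job in; it is judged then, once.
The state is a dict: "clock": time; "qpos": joint angles; "qd": joint speeds; "effort": joint torques, N m; "position": TCP position; "ee_rot": TCP orientation; "contact_force": force on the tool from outside, world axes, zero at the start; "moment": the same for the moment, N m; "width": finger opening in m; "gripper_force": force on a finger pad.
Only numpy, scipy, OpenCV 4.12 (cv2) and the standard library are available. Lean on these libraries where they do the work, as an engineer would, in place of code of your own. Each camera call takes 0.05 s, during which the arm holds its last target. There are 200 camera calls.

TASK

Take the orange spool of copper wire out of the sloping rack and mount it upright on the spindle of the green pay-off stand, fully home: the bar across the foot of the spindle must sit in the slots under the spool, so turn the spool by feel until it drops down flush on the turntable, then let go. Lower it gently, never drop it or force it down, and leave the other two spools in their bays and the white dish and the flux bottle where they stand.

Things in the scene. Friction and masses are not known exactly. Their poses are not given: they have to be found in the camera images.
- spool_copper: Full rigid spool of copper wire on orange plastic, 0.45 kg, 106 mm tall, in one of the rack's bays, leaning 20 degrees with its floor, top towards the robot. Origin: centre of the underside; z up its axis. Along z: 0-10 slotted foot (radius 31), 10-16 lower flange (radius 33), 16-70 copper winding (radius 28), 70-76 upper flange (radius 33), 76-106 neck. A bore of diameter 18 runs right through.
- copper_foot (a point): Centre of the copper spool's underside, axes as the spool's. The foot has four straight radial slots, 10 wide and 10 deep, every 90 degrees about z, from the bore out to the rim (one pair lies along the spool's x), open below.
- copper_neck (a point): Mid-height of the copper spool's round grip neck, the place to grasp: diameter 34, 30 high, the point lies on the axis 91 above the underside, 15 above the upper flange and 15 below the top; axes as the spool's.
- spool_steel: Same size and shape as spool_copper, standing in another bay of the rack: blue plastic with bright steel wire. Leave it in its bay.
- spool_brass: Same size and shape as spool_copper, standing in another bay of the rack: grey plastic with brass wire. Leave it in its bay.
- rack: Fixed light-wood rack, 110 deep (x) and 290 wide (y), with three bays side by side, 95 apart in y (centres at y = -95, 0, 95). Origin: centre of its underside, on the table. Its floor rises by 20 degrees towards +x (the side away from the robot at zero yaw), so the spools lean towards -x. Dividers stand 38 above the sloping floor, the front lip 18, the back wall 51.
- stand: Fixed green pay-off stand, base 150 x 150 and 24 high. Origin: centre of its underside. It carries a steel turntable (diameter 84) with an upright steel spindle (diameter 14) at the centre; a brake holds the turntable against light rubbing (0.35 N m).
- seat (a point): On the spindle's axis at the turntable's upper face (34.5 above the table), where the mounted spool's underside belongs; z up, yaw the stand's. Across the spindle's foot lies the turntable's drive bar: 54 long, 6 wide, round on top, 8 high. It starts at any angle, which is not measured and unrelated to the stand's yaw; a spool whose slots do not match rides on it 8 proud.
- spindle_tip (a point): Top of the spindle, 75 above the seat; its last 12 taper to diameter 4.
- dish: White ceramic dish, 72 across, 38 high, loose, in front of the rack. Origin: centre of its underside. Leave alone.
- flux: White plastic flux bottle with a blue cap, 52 across, 120 high, loose, behind the gap between rack and stand. Origin: centre of its underside. Leave alone.

How it is judged:
By the outcome, as a careful person would: the job done as asked, in the order asked, and still so for the second after the job is handed in, with the robot touching nothing.
It also fails if it takes over 61 s, if anything falls off the work surface, if the arm or the gripper's body presses on something with over 40 N, if the wrist force passes 120 N, or if a joint passes its speed limit or range.

## Working session

There is one attempt and no reset: what is moved stays moved. The work goes in short steps, Python scripts to look and compute and a shell command to move; the robot and the scene stay as the last step left them, time stands still between calls to the robot, and variables do not carry over. Pictures are saved under pics/ and viewed, at most 10 in all, crops included, and the job is handed in when it is done.

```bash
ls; mkdir -p pics; cat > h.py <<'E'
import numpy as np, cv2
from rig import manip
def shot(n,fn=None):
    im=manip.get_image(n)
    if fn: cv2.imwrite('pics/'+fn,im['pixels'])
    np.savez('last_%s.npz'%n,**{k:np.array(v) for k,v in im.items()})
    return im
def load(n): return dict(np.load('last_%s.npz'%n))
def K(im): return np.array([[im['fx'],0,im['cx']],[0,im['fy'],im['cy']],[0,0,1]],float)
def rays(im,uv):
    p=cv2.undistortPoints(np.array(uv,float).reshape(-1,1,2),K(im),np.array(im['D'],float)).reshape(-1,2)
    d=np.c_[p,np.ones(len(p))]@im['pose'][:3,:3].T
    return im['pose'][:3,3],d
def onplane(im,uv,z):
    o,d=rays(im,uv); return o+d*((z-o[2])/d[:,2])[:,None]
def pts(im,mask):
    v,u=np.nonzero(mask&(im['depth']>0)); o,d=rays(im,np.c_[u,v]); return o+d*im['depth'][v,u][:,None]
E
python3 - <<'E'
from h import *
s=manip.get_state(); print(s, manip.grip_point_offset)
for n in ['side','top']:
    im=shot(n,n+'0.png'); print(n,im['pose'].round(3).tolist(),im['fx'])
E
```

```text
pics
{'clock': 0.0, 'qpos': array([ 1.08700736e+00,  2.76589356e-01,  1.50611553e+00, -4.65869639e-06,
        1.36065257e+00, -1.21010099e-01]), 'qd': array([-6.65878764e-04,  9.68480673e-06,  1.04156299e-03,  7.90771681e-04,
        9.52836663e-04,  8.26983429e-04]), 'effort': array([ 1.22555637e-03, -4.16771936e+01, -2.45802462e+01, -3.13109513e-04,
        1.10711652e-02,  1.39695871e-06]), 'position': array([0.20382851, 0.5371223 , 0.23044991]), 'ee_rot': array([-2.60614756e-04,  1.80395837e-01,  9.83593698e-01, -8.43039162e-04]), 'contact_force': array([-0.42255219,  0.69139225,  0.15637817]), 'moment': array([-0.0099876 , -0.01979878, -0.02979971]), 'gripper_force': 0.0, 'width': 0.08531685448945002} 0.0187
side [[0.88, -0.285, 0.379, 0.197], [-0.474, -0.489, 0.733, -0.725], [-0.024, -0.824, -0.566, 0.664], [0.0, 0.0, 0.0, 1.0]] 498.6688429124485
top [[0.027, -0.981, 0.192, 0.442], [-1.0, -0.025, 0.01, -0.004], [-0.005, -0.192, -0.981, 0.866], [0.0, 0.0, 0.0, 1.0]] 457.3695712984608
```

View pics/top0.png

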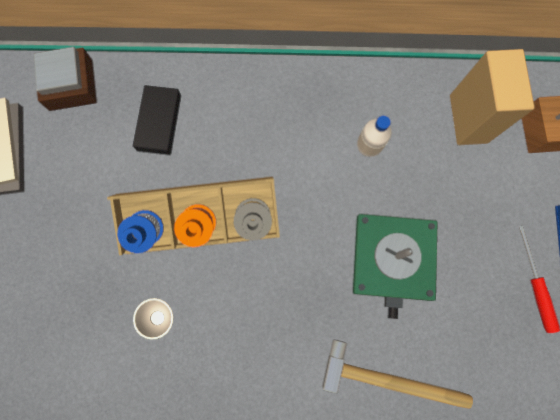

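View pics/side0.png

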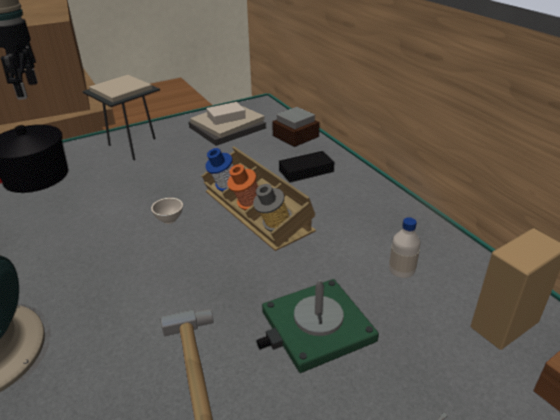

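```bash
python3 - <<'E'
from h import *
im=load('top'); hsv=cv2.cvtColor(im['pixels'],cv2.COLOR_BGR2HSV); px=im['pixels']
h,w=px.shape[:2]; V,U=np.mgrid[:h,:w]
org=(hsv[...,0]<14)&(hsv[...,1]>200)&(hsv[...,2]>120)&(abs(U-195)<35)&(abs(V-226)<35)
P=pts(im,org); print(len(P),P.mean(0))
# rack outline: wood
wood=(hsv[...,0]>10)&(hsv[...,0]<28)&(hsv[...,1]>60)&(U>100)&(U<290)&(V>170)&(V<265)
Pw=pts(im,wood); print('wood',Pw.min(0),Pw.max(0))
c=[]
for uc,vc,nm in ((133,236,'blue'),(195,226,'org'),(252,221,'grey')):
    m=(abs(U-uc)<28)&(abs(V-vc)<28); Q=pts(im,m); zt=np.percentile(Q[:,2],99.5)
    T=Q[Q[:,2]>zt-0.012]; c.append(T.mean(0)); print(nm,zt,T.mean(0),len(T))
c=np.array(c); d=c[0]-c[2]; yaw=np.arctan2(-d[0],d[1]); print('yaw necks',np.degrees(yaw),np.linalg.norm(d))
# back wall: highest wood pts outside spools
B=Pw[Pw[:,2]>0.075]; r=cv2.minAreaRect(Pw[:,:2].astype(np.float32)*1000); print('rect',r)
yaw=np.radians(float(0)) + yaw
for it in range(1):
    R=np.array([[np.cos(yaw),-np.sin(yaw),0],[np.sin(yaw),np.cos(yaw),0],[0,0,1]])@cv2.Rodrigues(np.radians([0,-20.,0]))[0]
    L=P@R; hh=np.histogram(L[:,2],bins=np.arange(L[:,2].min()-.002,L[:,2].max()+.004,.003)); print([(round(b,4),int(n)) for b,n in zip(hh[1],hh[0])])
    top=L[:,2].max()
# stand
M=(abs(U-397)<50)&(abs(V-257)<50)
Q=pts(im,M); S=Q[Q[:,2]>0.06]; print('spindle',len(S),S.min(0),S.max(0),S[S[:,2]>.095].mean(0))
tt=M&(hsv[...,1]<40)&(hsv[...,2]>110); cn=max(cv2.findContours(tt.astype(np.uint8),0,1)[0],key=cv2.contourArea)
e=cv2.fitEllipse(cn); print('turntable',e,onplane(im,[e[0]],0.0345))
cv2.imwrite('pics/z.png',np.hstack([cv2.resize(px[215:300,355:440],(390,390),interpolation=2),cv2.resize(px[190:265,155:230],(390,390),interpolation=2)]))
E
```

```text
66 [0.58111367 0.1274375  0.08924111]
wood [ 0.51927766 -0.01281495 -0.00333608] [0.67820739 0.32018748 0.13451237]
blue 0.13230568797140876 [0.54112879 0.22766238 0.12692061] 282
org 0.13252923318959295 [0.55436925 0.1316118  0.12715278] 264
grey 0.13261291539390585 [0.56832454 0.03190853 0.12733805] 251
yaw necks 7.909377223290178 0.19763439084173703
rect ((596.8855590820312, 153.1875), (133.08709716796875, 319.7380065917969), 7.965114593505859)
[(np.float64(-0.1758), 1), (np.float64(-0.1728), 0), (np.float64(-0.1698), 1), (np.float64(-0.1668), 3), (np.float64(-0.1638), 0), (np.float64(-0.1608), 4), (np.float64(-0.1578), 10), (np.float64(-0.1548), 4), (np.float64(-0.1518), 1), (np.float64(-0.1488), 2), (np.float64(-0.1458), 1), (np.float64(-0.1428), 0), (np.float64(-0.1398), 0), (np.float64(-0.1368), 0), (np.float64(-0.1338), 0), (np.float64(-0.1308), 0), (np.float64(-0.1278), 0), (np.float64(-0.1248), 0), (np.float64(-0.1218), 0), (np.float64(-0.1188), 0), (np.float64(-0.1158), 0), (np.float64(-0.1128), 0), (np.float64(-0.1098), 2), (np.float64(-0.1068), 9), (np.float64(-0.1038), 6), (np.float64(-0.1008), 0), (np.float64(-0.0978), 1), (np.float64(-0.0948), 2), (np.float64(-0.0918), 4), (np.float64(-0.0888), 1), (np.float64(-0.0858), 3), (np.float64(-0.0828), 4), (np.float64(-0.0798), 2), (np.float64(-0.0768), 4), (np.float64(-0.0738), 1)]
spindle 103 [ 0.52536637 -0.23443102  0.06031742] [ 0.53869925 -0.22289974  0.11077125] [ 0.53147465 -0.22787141  0.10264033]
turntable ((396.4894104003906, 257.52581787109375), (108.44011688232422, 111.36058807373047), 174.16273498535156) [[ 0.52760336 -0.22747615  0.0345    ]]
```

View pics/z.png

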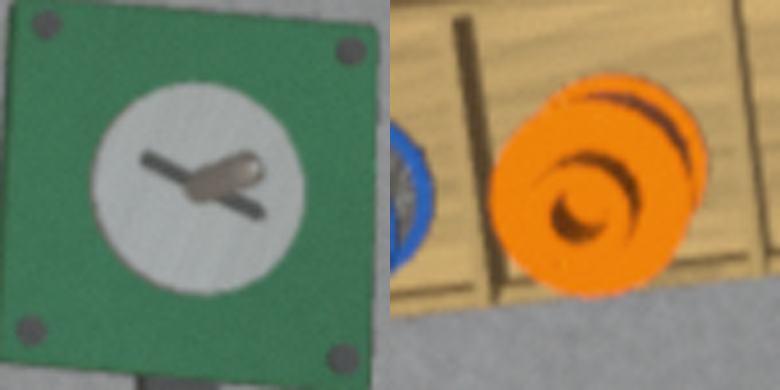

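```bash
python3 - <<'E'
from h import *
from scipy.optimize import least_squares
im=load('top'); hsv=cv2.cvtColor(im['pixels'],cv2.COLOR_BGR2HSV)
V,U=np.mgrid[:420,:560]
org=(hsv[...,0]<17)&(hsv[...,1]>215)&(hsv[...,2]>60)&(abs(U-195)<35)&(abs(V-226)<35)
P=pts(im,org)
yaw=np.radians(7.95)
R=cv2.Rodrigues(np.array([0,0,yaw]))[0]@cv2.Rodrigues(np.radians([0,-20.,0]))[0]
L=P@R; n,b=np.histogram(L[:,2],bins=np.arange(-.16,0,.002)); print([(round(x,3),int(k)) for x,k in zip(b,n) if k>15])
zt=np.percentile(L[:,2],99); T=L[L[:,2]>zt-.006]; print('top',zt,np.median(T[:,2]),len(T))
def circ(A):
    hull=cv2.convexHull((A[:,:2]*1e4).astype(np.float32))
    return [x/1e4 if not isinstance(x,tuple) else (x[0]/1e4,x[1]/1e4) for x in cv2.minEnclosingCircle(hull)]
print('neck circ',circ(T)); zf=np.median(T[:,2])-.03
F=L[abs(L[:,2]-zf)<.005]; print('flange',circ(F),len(F),np.median(F[:,2]))
(cx,cy),_=circ(F); (tx,ty),_=circ(T)
for q in ((cx,cy),(tx,ty)):
    print('axis pt neck', R@np.array([*q,np.median(T[:,2])-.015]))
print('axis',R[:,2],'floor y',R[:,1])
s=355+np.array([[145/4.59,0],[262/4.59,0]]);
uv=np.array([[355+145/4.588,215+158/4.588],[355+262/4.588,215+214/4.588]]); B=onplane(im,uv,.0385); d=B[1]-B[0]; print('bar',B,np.degrees(np.arctan2(d[1],d[0])),np.linalg.norm(d))
# side-view cross-check of spindle tip
print(manip.get_state()['clock'])
sd=load('side'); hs=cv2.cvtColor(sd['pixels'],cv2.COLOR_BGR2HSV)
m=(abs(U-195-124)<60)&(abs(V-300)<60); Q=pts(sd,m); S=Q[(Q[:,2]>.06)]; print('side spindle',len(S),S.mean(0),S.max(0)); S2=Q[Q[:,2]>.095];print(S2.mean(0))
m=(hs[...,0]<17)&(hs[...,1]>215)&(abs(U-240)<25)&(abs(V-180)<35); Q=pts(sd,m)@R
print('side orange',len(Q)); T2=Q[Q[:,2]>np.percentile(Q[:,2],98)-.006]; print(np.median(T2[:,2]),circ(T2))
E
```

```text
[(np.float64(-0.108), 28), (np.float64(-0.106), 268), (np.float64(-0.104), 357), (np.float64(-0.102), 72), (np.float64(-0.078), 22), (np.float64(-0.076), 96), (np.float64(-0.074), 112)]
top -0.07179719577765226 -0.07397400483464059 244
neck circ [(0.5754673828125, 0.05417239990234375), 0.01688433074951172]
flange [(0.575524462890625, 0.054263623046875), 0.032984130859375] 732 -0.10371318425596163
axis pt neck [0.55825168 0.13275063 0.11323274]
axis pt neck [0.55821117 0.13265287 0.11321322]
axis [-0.33873304 -0.04730442  0.93969262] floor y [-0.13830888  0.99038914  0.        ]
bar [[ 0.54144382 -0.20879473  0.0385    ]
 [ 0.52043984 -0.25449432  0.0385    ]] -114.68397303421573 0.05029532097940585
0.1
side spindle 186 [ 0.53031075 -0.23565328  0.08523052] [ 0.53934348 -0.22831951  0.10901592]
[ 0.53102909 -0.23448431  0.10125364]Traceback (most recent call last):
  File "<stdin>", line 26, in <module>
  File "h.py", line 17, in pts
    v,u=np.nonzero(mask&(im['depth']>0)); o,d=rays(im,np.c_[u,v]); return o+d*im['depth'][v,u][:,None]
                                              ~~~~^^^^^^^^^^^^^^^
  File "h.py", line 11, in rays
    p=cv2.undistortPoints(np.array(uv,float).reshape(-1,1,2),K(im),np.array(im['D'],float)).reshape(-1,2)
      ~~~~~~~~~~~~~~~~~~~^^^^^^^^^^^^^^^^^^^^^^^^^^^^^^^^^^^^^^^^^^^^^^^^^^^^^^^^^^^^^^^^^^
cv2.error: OpenCV(4.12.0) /io/opencv/modules/calib3d/src/undistort.dispatch.cpp:347: error: (-215:Assertion failed) CV_IS_MAT(_src) && CV_IS_MAT(_dst) && (_src->rows == 1 || _src->cols == 1) && (_dst->rows == 1 || _dst->cols == 1) && _src->cols + _src->rows - 1 == _dst->rows + _dst->cols - 1 && (CV_MAT_TYPE(_src->type) == CV_32FC2 || CV_MAT_TYPE(_src->type) == CV_64FC2) && (CV_MAT_TYPE(_dst->type) == CV_32FC2 || CV_MAT_TYPE(_dst->type) == CV_64FC2) in function 'cvUndistortPointsInternal'
```

```bash
cat >> h.py <<'E'
from scipy.spatial.transform import Rotation as Ro
def cur():
    s=manip.get_state(); q=s['ee_rot']; return s,np.array(s['position']),Ro.from_quat([q[1],q[2],q[3],q[0]])
def delta(p,R):
    s,p0,r0=cur(); print('cm',((p-p0)*100).round(2),'deg',np.degrees((Ro.from_matrix(R)*r0.inv()).as_rotvec()).round(2))
yaw=np.radians(7.95)
RS=cv2.Rodrigues(np.array([0,0,yaw]))[0]@cv2.Rodrigues(np.radians([0,-20.,0]))[0]
NECK=np.array([.5582,.1327,.1132]); RT=np.c_[RS[:,1],RS[:,0],-RS[:,2]]
E
python3 - <<'E'
from h import *
print(np.linalg.det(RT))
delta(NECK+RS[:,2]*(.170-.091),RT)
im=load('top'); hsv=cv2.cvtColor(im['pixels'],cv2.COLOR_BGR2HSV); V,U=np.mgrid[:420,:560]
M=(abs(U-397)<28)&(abs(V-257)<28)&(hsv[...,1]<40)&(hsv[...,2]>110)
cn=max(cv2.findContours(M.astype(np.uint8),0,1)[0],key=cv2.contourArea); e=cv2.fitEllipse(cn); print(e,onplane(im,[e[0]],.0345))
sd=load('side'); hs=cv2.cvtColor(sd['pixels'],cv2.COLOR_BGR2HSV)
M=(abs(U-319)<30)&(abs(V-316)<24)&(hs[...,1]<40)&(hs[...,2]>90)
cn=max(cv2.findContours(M.astype(np.uint8),0,1)[0],key=cv2.contourArea); e=cv2.fitEllipse(cv2.convexHull(cn[cn[:,0,1]>308])); print(e,onplane(sd,[e[0]],.0345))
E
```

```text
0.9999999999999999
cm [ 32.76 -40.82  -4.31] deg [ 13.14 -16.48 -60.61]
((397.5067443847656, 255.6962127685547), (44.38595962524414, 46.339637756347656), 130.871826171875) [[ 0.53098332 -0.2294151   0.0345    ]]
((318.1134948730469, 313.7051696777344), (35.439937591552734, 49.23967361450195), 94.1776351928711) [[ 0.53073853 -0.23339511  0.0345    ]]
```

```bash
python3 -m pendant '[{"jaw":0.5,"tx":6,"ty":-7,"tz":2,"ax":2,"ay":-2.5,"az":-9},{"jaw":0.5,"tx":11,"ty":-13,"tz":3,"ax":4,"ay":-5,"az":-18},{"jaw":0.5,"tx":16,"ty":-20,"tz":3,"ax":6,"ay":-8,"az":-28},{"jaw":0.5,"tx":21,"ty":-26,"tz":3,"ax":8,"ay":-10,"az":-38},{"jaw":0.5,"tx":26,"ty":-33,"tz":2,"ax":10,"ay":-13,"az":-48},{"jaw":0.5,"tx":32.8,"ty":-40.8,"tz":0,"ax":13.1,"ay":-16.5,"az":-60.6},{"jaw":0.5,"tx":32.8,"ty":-40.8,"tz":-2,"ax":13.1,"ay":-16.5,"az":-60.6},{"jaw":0.5,"tx":32.8,"ty":-40.8,"tz":-4.3,"ax":13.1,"ay":-16.5,"az":-60.6},{"jaw":0.5,"tx":32.8,"ty":-40.8,"tz":-4.3,"ax":13.1,"ay":-16.5,"az":-60.6},{"jaw":0.5,"tx":32.8,"ty":-40.8,"tz":-4.3,"ax":13.1,"ay":-16.5,"az":-60.6}]'
python3 - <<'E'
from h import *
print(cur()[0]['qpos'],cur()[0]['width'])
delta(NECK+RS[:,2]*(.170-.091),RT); delta(NECK+RS[:,2]*(.079-.091),RT)
im=shot('wrist','w1.png')
E
```

```text
clock: 1.35
position: [0.5321, 0.1273, 0.1861]
ee_rot: [0.114, 0.648, 0.742, 0.13]
contact_force: [-0.7, -0.2, -0.5]
width: 0.0637
gripper_force: 0.0
[ 0.10044855  0.10084174  1.91080418  0.01534052  0.78368935 -0.04327049] 0.06374002751958144
cm [-0.06  0.16  0.13] deg [ 0.07 -0.14  0.24]
cm [ 3.02  0.59 -8.42] deg [ 0.07 -0.14  0.24]
```

View pics/w1.png

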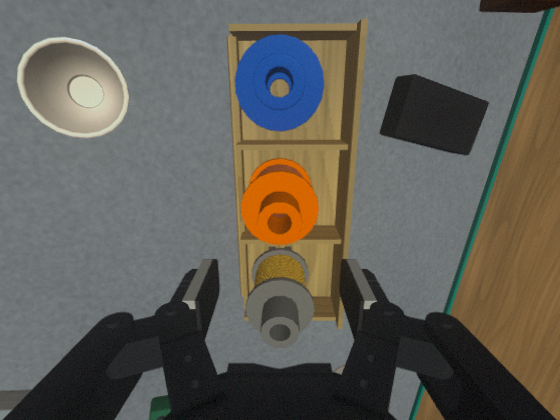

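```bash
cat >> h.py <<'E'
def circ(A):
    c,r=cv2.minEnclosingCircle((A[:,:2]*1e4).astype(np.float32)); return np.array(c)/1e4,r/1e4
E
python3 - <<'E'
from h import *
im=load('wrist'); hsv=cv2.cvtColor(im['pixels'],cv2.COLOR_BGR2HSV)
V,U=np.mgrid[:420,:560]
m=(hsv[...,0]<17)&(hsv[...,1]>200)&(abs(U-280)<45)&(abs(V-200)<50)
L=pts(im,m)@RS; zt=np.percentile(L[:,2],98)
T=L[abs(L[:,2]-zt)<.004]; F=L[abs(L[:,2]-zt+.03)<.004]
for A in (T,F):
    c,r=circ(A); print(r,np.median(A[:,2]),RS@np.array([*c,np.median(T[:,2])-.015]))
_,p,r=cur(); print('tcp',p,'on axis?',(p@RS)[:2],(NECK@RS)[:2], im['pose'][:3,3])
E
```

```text
0.01705750274658203 -0.07382178615042816 [0.55787858 0.13282681 0.11326407]
0.03284468994140625 -0.1037063197901383 [0.55781519 0.13271974 0.11323583]
tcp [0.53172562 0.12858781 0.18712203] on axis? [0.57556828 0.0538096 ] [0.57545859 0.05422062] [0.47208544 0.2052893  0.31997629]
```

```bash
python3 -m pendant '[{"jaw":0.5,"tx":1,"ty":0.15,"tz":-2.8},{"jaw":0.5,"tx":2,"ty":0.3,"tz":-5.6},{"jaw":0.5,"tx":2.5,"ty":0.35,"tz":-7},{"jaw":0.5,"tx":2.8,"ty":0.4,"tz":-7.8},{"jaw":0.5,"tx":3,"ty":0.45,"tz":-8.4},{"jaw":0.5,"tx":3,"ty":0.45,"tz":-8.4},{"jaw":0.5,"tx":3,"ty":0.45,"tz":-8.4}]'
python3 - <<'E'
from h import *
delta(NECK+RS[:,2]*(.079-.091),RT)
E
```

```text
cm [ 3.05  0.47 -8.52] deg [ 0.03 -0.07  0.15]invalid input at $[0]: expected keys jaw, tx, ty, tz, ax, ay, az
```

All keys are required.

```bash
python3 -m pendant '[{"jaw":0.5,"tx":1,"ty":0.15,"tz":-2.8,"ax":0,"ay":0,"az":0},{"jaw":0.5,"tx":2,"ty":0.3,"tz":-5.6,"ax":0,"ay":0,"az":0},{"jaw":0.5,"tx":2.5,"ty":0.35,"tz":-7,"ax":0,"ay":0,"az":0},{"jaw":0.5,"tx":2.8,"ty":0.4,"tz":-7.8,"ax":0,"ay":0,"az":0},{"jaw":0.5,"tx":3,"ty":0.45,"tz":-8.4,"ax":0,"ay":0,"az":0},{"jaw":0.5,"tx":3,"ty":0.45,"tz":-8.4,"ax":0,"ay":0,"az":0},{"jaw":0.5,"tx":3,"ty":0.45,"tz":-8.4,"ax":0,"ay":0,"az":0}]'
python3 - <<'E'
from h import *
delta(NECK+RS[:,2]*(.079-.091),RT)
E
```

```text
clock: 2.28
position: [0.5624, 0.1342, 0.105]
ee_rot: [0.115, 0.646, 0.743, 0.132]
contact_force: [-0.1, -0.7, -0.1]
width: 0.0639
gripper_force: 0.0
cm [-0.01 -0.09 -0.31] deg [0.03 0.16 0.  ]
```

```bash
python3 -m pendant '[{"jaw":0.5,"tx":0.05,"ty":-0.05,"tz":-0.2,"ax":0,"ay":0,"az":0},{"jaw":-1,"tx":0.05,"ty":-0.05,"tz":-0.2,"ax":0,"ay":0,"az":0},{"jaw":-1,"tx":0.05,"ty":-0.05,"tz":-0.2,"ax":0,"ay":0,"az":0},{"jaw":-1,"tx":0.05,"ty":-0.05,"tz":-0.2,"ax":0,"ay":0,"az":0},{"jaw":-1,"tx":0.05,"ty":-0.05,"tz":-0.2,"ax":0,"ay":0,"az":0},{"jaw":-1,"tx":0.05,"ty":-0.05,"tz":-0.2,"ax":0,"ay":0,"az":0}]' 70
```

```text
clock: 3.02
position: [0.5622, 0.1335, 0.1026]
ee_rot: [0.115, 0.646, 0.743, 0.131]
contact_force: [-3.9, -1.0, 6.7]
width: 0.0331
gripper_force: 69.5
```

```bash
python3 -m pendant '[{"jaw":-1,"tx":-0.35,"ty":-0.05,"tz":0.95,"ax":0,"ay":0,"az":0},{"jaw":-1,"tx":-0.7,"ty":-0.1,"tz":1.9,"ax":0,"ay":0,"az":0},{"jaw":-1,"tx":-1.4,"ty":-0.2,"tz":3.8,"ax":0,"ay":0,"az":0},{"jaw":-1,"tx":-2.1,"ty":-0.3,"tz":5.7,"ax":0,"ay":0,"az":0},{"jaw":-1,"tx":-2.8,"ty":-0.4,"tz":8,"ax":0,"ay":0,"az":0},{"jaw":-1,"tx":-2.8,"ty":-0.4,"tz":11,"ax":0,"ay":0,"az":0},{"jaw":-1,"tx":-2.8,"ty":-0.4,"tz":14,"ax":0,"ay":0,"az":0},{"jaw":-1,"tx":-2.8,"ty":-0.4,"tz":14,"ax":0,"ay":0,"az":0}]'
python3 - <<'E'
from h import *
print(cur()[0]['qpos'])
# upright: tool z=-Z, y at yaw 8deg
c,s=np.cos(yaw),np.sin(yaw); RU=np.array([[-s,c,0],[c,s,0],[0,0,-1.]])
delta(np.array([.531,-.2305,.0345+.079+.15]),RU)
shot('side','s2.png')
E
```

```text
clock: 4.03
position: [0.5361, 0.1298, 0.2453]
ee_rot: [0.117, 0.646, 0.743, 0.134]
contact_force: [0.2, 0.9, -4.7]
width: 0.0325
gripper_force: 70.5
[ 0.10388987  0.05307679  1.80906879  0.01409625  0.92275241 -0.04158369]
cm [ -0.51 -36.03   1.82] deg [-2.770e+00  2.026e+01 -1.000e-02]
```

View pics/s2.png

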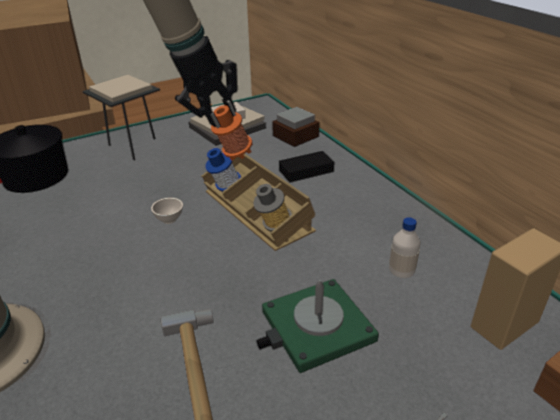

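```bash
python3 -m pendant '[{"jaw":-1,"tx":0,"ty":-1,"tz":2,"ax":-0.4,"ay":3,"az":0},{"jaw":-1,"tx":0,"ty":-4,"tz":3,"ax":-0.8,"ay":6,"az":0},{"jaw":-1,"tx":0,"ty":-9,"tz":4,"ax":-1.4,"ay":10,"az":0},{"jaw":-1,"tx":0,"ty":-14,"tz":4,"ax":-1.9,"ay":14,"az":0},{"jaw":-1,"tx":0,"ty":-20,"tz":4,"ax":-2.4,"ay":18,"az":0},{"jaw":-1,"tx":-0.3,"ty":-26,"tz":3,"ax":-2.8,"ay":20.3,"az":0},{"jaw":-1,"tx":-0.5,"ty":-31,"tz":2.5,"ax":-2.8,"ay":20.3,"az":0},{"jaw":-1,"tx":-0.5,"ty":-36,"tz":1.8,"ax":-2.8,"ay":20.3,"az":0},{"jaw":-1,"tx":-0.5,"ty":-36,"tz":1.8,"ax":-2.8,"ay":20.3,"az":0},{"jaw":-1,"tx":-0.5,"ty":-36,"tz":1.8,"ax":-2.8,"ay":20.3,"az":0}]'
python3 - <<'E'
from h import *
print(cur()[0]['qpos'])
c,s=np.cos(yaw),np.sin(yaw); RU=np.array([[-s,c,0],[c,s,0],[0,0,-1.]])
delta(np.array([.531,-.2305,.0345+.079+.15]),RU)
im=shot('side'); t=shot('top'); w=shot('wrist')
cv2.imwrite('pics/c3.png',np.hstack([cv2.resize(im['pixels'][150:350,220:420],(400,400),interpolation=2),cv2.resize(t['pixels'][160:340,300:480],(400,400),interpolation=2)]))
E
```

```text
clock: 5.32
position: [0.529, -0.2299, 0.2583]
ee_rot: [-0.004, 0.657, 0.754, -0.003]
contact_force: [0.2, 0.2, -5.8]
width: 0.0328
gripper_force: 71.1
[-0.52841749  0.270313    1.44612128 -0.00352274  1.43410408 -0.66604756]
cm [ 0.2  -0.06  0.52] deg [-0.09 -0.54  0.04]
```

View pics/c3.png

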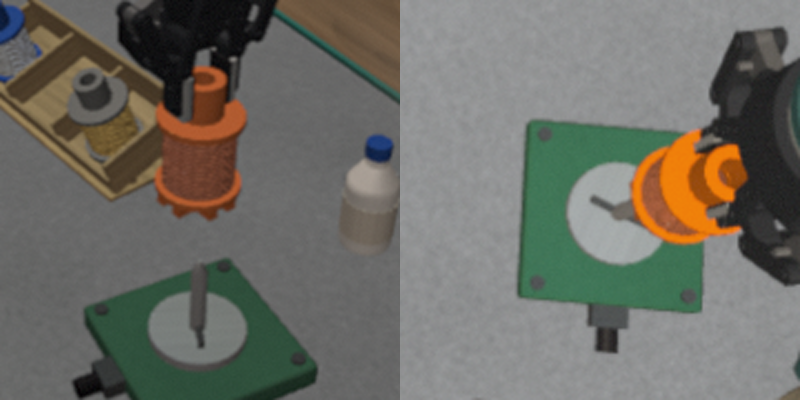

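```bash
python3 - <<'E'
from h import *
from scipy.optimize import least_squares
V,U=np.mgrid[:420,:560]
for n,(u0,u1,v0,v1) in (('side',(290,350,180,265)),('top',(400,470,210,275))):
    im=load(n); hsv=cv2.cvtColor(im['pixels'],cv2.COLOR_BGR2HSV)
    m=(hsv[...,0]<17)&(hsv[...,1]>150)&(U>u0)&(U<u1)&(V>v0)&(V<v1)
    P=pts(im,m); h,b=np.histogram(P[:,2],bins=np.arange(.15,.30,.004)); print(n,[(round(x,3),int(k)) for x,k in zip(b,h) if k>5])
    for lo,hi in ((.1865,.2),(.245,.2585)):
        A=P[(P[:,2]>lo)&(P[:,2]<hi)]
        if len(A)<30: continue
        d=im['pose'][:3,3][:2]; 
        for r,nm in ((.033,'rim'),):
            # rim points: keep those near hull
            H=cv2.convexHull((A[:,:2]*1e4).astype(np.float32)).reshape(-1,2)/1e4
            f=least_squares(lambda c:np.hypot(*(H-c).T)-r,[.531,-.23],loss='soft_l1',f_scale=.001); print(n,lo,f.x.round(4),np.abs(f.fun).mean().round(4),len(A))
im=load('side'); cv2.imwrite('pics/f4.png',cv2.resize(im['pixels'][225:265,290:350],(780,520),interpolation=cv2.INTER_CUBIC))
E
```

```text
side [(np.float64(0.178), 16), (np.float64(0.182), 31), (np.float64(0.186), 20), (np.float64(0.19), 151), (np.float64(0.194), 155), (np.float64(0.198), 16), (np.float64(0.202), 12), (np.float64(0.206), 15), (np.float64(0.21), 11), (np.float64(0.218), 8), (np.float64(0.222), 10), (np.float64(0.226), 8), (np.float64(0.23), 10), (np.float64(0.234), 9), (np.float64(0.238), 11), (np.float64(0.242), 26), (np.float64(0.246), 23), (np.float64(0.25), 247), (np.float64(0.254), 303), (np.float64(0.258), 40), (np.float64(0.262), 39), (np.float64(0.266), 45), (np.float64(0.27), 39), (np.float64(0.274), 56), (np.float64(0.278), 64), (np.float64(0.282), 150)]
side 0.1865 [ 0.5279 -0.2312] 0.0008 333
side 0.245 [ 0.5283 -0.231 ] 0.0007 580
top [(np.float64(0.19), 47), (np.float64(0.194), 242), (np.float64(0.198), 29), (np.float64(0.202), 33), (np.float64(0.206), 45), (np.float64(0.21), 33), (np.float64(0.214), 33), (np.float64(0.218), 30), (np.float64(0.222), 35), (np.float64(0.226), 27), (np.float64(0.23), 18), (np.float64(0.246), 6), (np.float64(0.25), 118), (np.float64(0.254), 561), (np.float64(0.258), 41), (np.float64(0.262), 48), (np.float64(0.266), 45), (np.float64(0.27), 51), (np.float64(0.274), 45), (np.float64(0.278), 47), (np.float64(0.282), 188), (np.float64(0.286), 43)]
top 0.1865 [ 0.5283 -0.2288] 0.0004 300
top 0.245 [ 0.5287 -0.2286] 0.0025 690
```

View pics/f4.png

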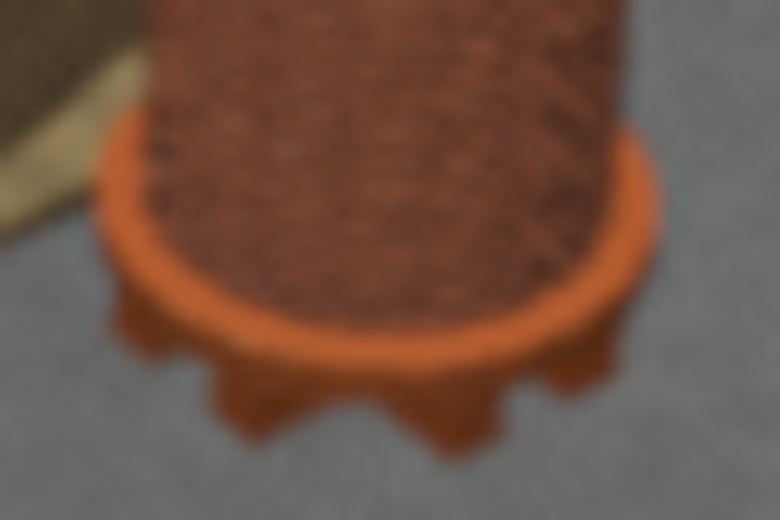

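```bash
python3 -m pendant '[{"jaw":-1,"tx":0.26,"ty":-0.13,"tz":0,"ax":0,"ay":-0.2,"az":-9},{"jaw":-1,"tx":0.26,"ty":-0.13,"tz":-1,"ax":0,"ay":-0.4,"az":-18},{"jaw":-1,"tx":0.26,"ty":-0.13,"tz":-2.5,"ax":0,"ay":-0.4,"az":-27},{"jaw":-1,"tx":0.26,"ty":-0.13,"tz":-4,"ax":0,"ay":-0.4,"az":-33},{"jaw":-1,"tx":0.26,"ty":-0.13,"tz":-5.5,"ax":0,"ay":-0.4,"az":-33},{"jaw":-1,"tx":0.26,"ty":-0.13,"tz":-5.8,"ax":0,"ay":-0.4,"az":-33},{"jaw":-1,"tx":0.26,"ty":-0.13,"tz":-5.8,"ax":0,"ay":-0.4,"az":-33}]'
python3 - <<'E'
from h import *
from scipy.optimize import least_squares
s,p,r=cur(); print(r.as_matrix().round(4).tolist(),s['qpos'][5],s['moment'])
V,U=np.mgrid[:420,:560]
top=p[2]-.003
for n,(u0,u1,v0,v1) in (('side',(270,370,180,330)),('top',(380,480,200,290))):
    im=shot(n); hsv=cv2.cvtColor(im['pixels'],cv2.COLOR_BGR2HSV)
    m=(hsv[...,0]<17)&(hsv[...,1]>150)&(U>u0)&(U<u1)&(V>v0)&(V<v1)
    P=pts(im,m)
    for zc in (top-.063,top-.003):
        A=P[abs(P[:,2]-zc)<.007]
        H=cv2.convexHull((A[:,:2]*1e4).astype(np.float32)).reshape(-1,2)/1e4
        f=least_squares(lambda c:np.hypot(*(H-c).T)-.033,[.531,-.23],loss='soft_l1',f_scale=.001); print(n,f.x.round(4),np.abs(f.fun).mean().round(4),len(A))
im=load('side'); cv2.imwrite('pics/f5.png',cv2.resize(im['pixels'][250:340,260:380],(800,600),interpolation=cv2.INTER_CUBIC))
E
```

```text
clock: 6.35
position: [0.5323, -0.2315, 0.2024]
ee_rot: [-0.0, 0.843, 0.538, 0.0]
contact_force: [0.8, -0.0, -5.0]
width: 0.0326
gripper_force: 71.1
[[0.4221, 0.9066, 0.0003], [0.9066, -0.4221, 0.0007], [0.0008, -0.0, -1.0]] -0.09502443878574217 [-0.03487834  0.01377034 -0.01457919]
side [ 0.532  -0.2326] 0.0007 310
side [ 0.5315 -0.2325] 0.0007 545
top [ 0.5316 -0.2313] 0.0005 216
top [ 0.5316 -0.2307] 0.0014 504
```

View pics/f5.png

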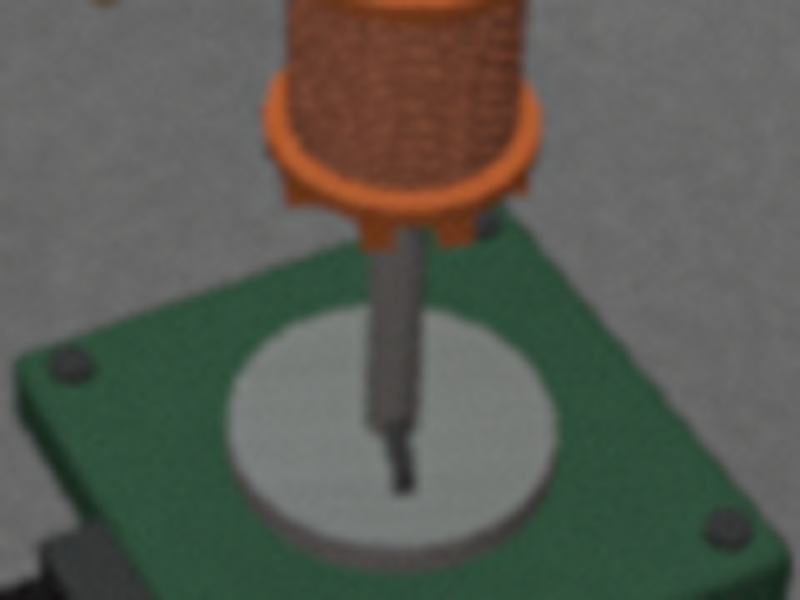

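```bash
python3 -m pendant '[{"jaw":-1,"tx":-0.05,"ty":0,"tz":-1,"ax":0,"ay":0,"az":0},{"jaw":-1,"tx":-0.05,"ty":0,"tz":-2,"ax":0,"ay":0,"az":0},{"jaw":-1,"tx":-0.05,"ty":0,"tz":-2.6,"ax":0,"ay":0,"az":0},{"jaw":-1,"tx":-0.05,"ty":0,"tz":-2.6,"ax":0,"ay":0,"az":0}]'
```

```text
clock: 6.95
position: [0.5312, -0.2315, 0.1754]
ee_rot: [-0.001, 0.844, 0.537, -0.0]
contact_force: [0.3, 0.4, -5.8]
width: 0.0329
gripper_force: 71.1
```

```bash
python3 -m pendant '[{"jaw":-1,"tx":0,"ty":0,"tz":-0.8,"ax":0,"ay":0,"az":0},{"jaw":-1,"tx":0,"ty":0,"tz":-1.6,"ax":0,"ay":0,"az":0},{"jaw":-1,"tx":0,"ty":0,"tz":-2.4,"ax":0,"ay":0,"az":0},{"jaw":-1,"tx":0,"ty":0,"tz":-2.4,"ax":0,"ay":0,"az":0}]'
```

```text
clock: 7.45
position: [0.5312, -0.2314, 0.1513]
ee_rot: [-0.001, 0.844, 0.537, -0.0]
contact_force: [0.1, -0.4, -4.8]
width: 0.0329
gripper_force: 71.2
```

```bash
python3 -m pendant '[{"jaw":-1,"tx":0,"ty":0,"tz":-0.8,"ax":0,"ay":0,"az":0},{"jaw":-1,"tx":0,"ty":0,"tz":-1.6,"ax":0,"ay":0,"az":0},{"jaw":-1,"tx":0,"ty":0,"tz":-2.2,"ax":0,"ay":0,"az":0},{"jaw":-1,"tx":0,"ty":0,"tz":-2.4,"ax":0,"ay":0,"az":0},{"jaw":-1,"tx":0,"ty":0,"tz":-2.4,"ax":0,"ay":0,"az":0}]'
```

```text
clock: 8.07
position: [0.5317, -0.2317, 0.1282]
ee_rot: [-0.0, 0.844, 0.537, 0.0]
contact_force: [0.8, 0.2, -6.5]
width: 0.0326
gripper_force: 71.3
```

```bash
python3 -m pendant '[{"jaw":-1,"tx":0,"ty":0,"tz":-0.1,"ax":0,"ay":0,"az":0},{"jaw":-1,"tx":0,"ty":0,"tz":-0.2,"ax":0,"ay":0,"az":0},{"jaw":-1,"tx":0,"ty":0,"tz":-0.3,"ax":0,"ay":0,"az":0},{"jaw":-1,"tx":0,"ty":0,"tz":-0.4,"ax":0,"ay":0,"az":0},{"jaw":-1,"tx":0,"ty":0,"tz":-0.5,"ax":0,"ay":0,"az":0},{"jaw":-1,"tx":0,"ty":0,"tz":-0.5,"ax":0,"ay":0,"az":0}]'
```

```text
clock: 8.82
position: [0.5316, -0.2317, 0.1232]
ee_rot: [-0.0, 0.844, 0.537, 0.0]
contact_force: [-0.1, -0.7, -4.3]
width: 0.0327
gripper_force: 71.3
```

```bash
python3 -m pendant '[{"jaw":-1,"tx":0,"ty":0,"tz":-0.05,"ax":0,"ay":0,"az":0},{"jaw":-1,"tx":0,"ty":0,"tz":-0.1,"ax":0,"ay":0,"az":0},{"jaw":-1,"tx":0,"ty":0,"tz":-0.15,"ax":0,"ay":0,"az":0},{"jaw":-1,"tx":0,"ty":0,"tz":-0.2,"ax":0,"ay":0,"az":0},{"jaw":-1,"tx":0,"ty":0,"tz":-0.25,"ax":0,"ay":0,"az":0},{"jaw":-1,"tx":0,"ty":0,"tz":-0.3,"ax":0,"ay":0,"az":0},{"jaw":-1,"tx":0,"ty":0,"tz":-0.3,"ax":0,"ay":0,"az":0}]'
```

```text
clock: 9.7
position: [0.5316, -0.2317, 0.1202]
ee_rot: [-0.0, 0.844, 0.537, 0.0]
contact_force: [-1.0, -0.5, -5.3]
width: 0.0326
gripper_force: 71.3
```

```bash
python3 -m pendant '[{"jaw":-1,"tx":0,"ty":0,"tz":-0.05,"ax":0,"ay":0,"az":0},{"jaw":-1,"tx":0,"ty":0,"tz":-0.1,"ax":0,"ay":0,"az":0},{"jaw":-1,"tx":0,"ty":0,"tz":-0.15,"ax":0,"ay":0,"az":0},{"jaw":-1,"tx":0,"ty":0,"tz":-0.2,"ax":0,"ay":0,"az":0},{"jaw":-1,"tx":0,"ty":0,"tz":-0.25,"ax":0,"ay":0,"az":0},{"jaw":-1,"tx":0,"ty":0,"tz":-0.25,"ax":0,"ay":0,"az":0}]'
```

```text
clock: 10.45
position: [0.5316, -0.2317, 0.1178]
ee_rot: [-0.0, 0.844, 0.537, 0.0]
contact_force: [-0.6, 0.3, -5.0]
width: 0.0326
gripper_force: 71.3
```

Clearly past the 8 mm-proud level with no contact, so the bar is in a slot. I'll continue to the floor.

```bash
python3 -m pendant '[{"jaw":-1,"tx":0,"ty":0,"tz":-0.05,"ax":0,"ay":0,"az":0},{"jaw":-1,"tx":0,"ty":0,"tz":-0.1,"ax":0,"ay":0,"az":0},{"jaw":-1,"tx":0,"ty":0,"tz":-0.15,"ax":0,"ay":0,"az":0},{"jaw":-1,"tx":0,"ty":0,"tz":-0.2,"ax":0,"ay":0,"az":0},{"jaw":-1,"tx":0,"ty":0,"tz":-0.25,"ax":0,"ay":0,"az":0},{"jaw":-1,"tx":0,"ty":0,"tz":-0.25,"ax":0,"ay":0,"az":0}]'
```

```text
clock: 11.2
position: [0.5316, -0.2317, 0.1153]
ee_rot: [-0.0, 0.844, 0.537, 0.0]
contact_force: [0.4, -0.4, -5.4]
width: 0.0328
gripper_force: 71.3
```

```bash
python3 -m pendant '[{"jaw":-1,"tx":0,"ty":0,"tz":-0.05,"ax":0,"ay":0,"az":0},{"jaw":-1,"tx":0,"ty":0,"tz":-0.1,"ax":0,"ay":0,"az":0},{"jaw":-1,"tx":0,"ty":0,"tz":-0.1,"ax":0,"ay":0,"az":0}]'
```

```text
clock: 11.58
position: [0.5316, -0.2317, 0.1143]
ee_rot: [-0.0, 0.844, 0.537, 0.0]
contact_force: [0.2, -0.7, -5.5]
width: 0.0326
gripper_force: 71.3
```

```bash
python3 -m pendant '[{"jaw":-1,"tx":0,"ty":0,"tz":-0.05,"ax":0,"ay":0,"az":0},{"jaw":-1,"tx":0,"ty":0,"tz":-0.05,"ax":0,"ay":0,"az":0}]'
```

```text
clock: 11.82
position: [0.5317, -0.2317, 0.1141]
ee_rot: [-0.0, 0.844, 0.537, 0.0]
contact_force: [-0.3, 0.8, -2.8]
width: 0.0328
gripper_force: 71.4
```

```bash
python3 -m pendant '[{"jaw":-1,"tx":0,"ty":0,"tz":-0.04,"ax":0,"ay":0,"az":0},{"jaw":-1,"tx":0,"ty":0,"tz":-0.04,"ax":0,"ay":0,"az":0}]'
cat > m.py <<'E'
from h import *
V,U=np.mgrid[:420,:560]
for n,(u0,u1,v0,v1) in (('side',(270,370,210,330)),('top',(370,480,200,300))):
    im=shot(n,n+'_m.png'); hsv=cv2.cvtColor(im['pixels'],cv2.COLOR_BGR2HSV); B=(U>u0)&(U<u1)&(V>v0)&(V<v1)
    P=pts(im,B&(hsv[...,0]<17)&(hsv[...,1]>150)); h,b=np.histogram(P[:,2],bins=np.arange(.03,.16,.003)); print(n,[(round(x,3),int(k)) for x,k in zip(b,h) if k>15])
    A=P[abs(P[:,2]-.1105)<.005]; print('flange top',np.median(A[:,2]))
    G=pts(im,B&(hsv[...,1]<40)&(hsv[...,2]>110)); G=G[abs(G[:,2]-.0345)<.006]; print('table',np.median(G[:,2]) if len(G) else 0,len(G))
E
python3 m.py
```

```text
clock: 12.08
position: [0.5317, -0.2317, 0.1141]
ee_rot: [-0.0, 0.844, 0.537, 0.0]
contact_force: [-1.3, 1.8, 1.6]
width: 0.0327
gripper_force: 71.8
side [(np.float64(0.045), 31), (np.float64(0.048), 182), (np.float64(0.051), 42), (np.float64(0.105), 60), (np.float64(0.108), 353), (np.float64(0.111), 58), (np.float64(0.114), 31), (np.float64(0.117), 30), (np.float64(0.12), 31), (np.float64(0.123), 38), (np.float64(0.126), 40), (np.float64(0.129), 38), (np.float64(0.132), 42), (np.float64(0.135), 50), (np.float64(0.138), 163), (np.float64(0.141), 20)]
flange top 0.10967401667617493
table 0.033768782673263 364
top [(np.float64(0.048), 90), (np.float64(0.051), 49), (np.float64(0.06), 17), (np.float64(0.105), 30), (np.float64(0.108), 242), (np.float64(0.111), 104), (np.float64(0.138), 36), (np.float64(0.141), 19)]
flange top 0.1103311435326585
table 0.0342517796654469 381
```

```bash
python3 -m pendant '[{"jaw":-0.1,"tx":0,"ty":0,"tz":0.04,"ax":0,"ay":0,"az":0},{"jaw":0.1,"tx":0,"ty":0,"tz":0.04,"ax":0,"ay":0,"az":0},{"jaw":0.5,"tx":0,"ty":0,"tz":0.04,"ax":0,"ay":0,"az":0},{"jaw":0.5,"tx":0,"ty":0,"tz":0.04,"ax":0,"ay":0,"az":0},{"jaw":0.5,"tx":0,"ty":0,"tz":1,"ax":0,"ay":0,"az":0},{"jaw":0.5,"tx":0,"ty":0,"tz":3,"ax":0,"ay":0,"az":0},{"jaw":0.5,"tx":0,"ty":0,"tz":7,"ax":0,"ay":0,"az":0},{"jaw":0.5,"tx":0,"ty":0,"tz":12,"ax":0,"ay":0,"az":0},{"jaw":0.5,"tx":0,"ty":0,"tz":14,"ax":0,"ay":0,"az":0},{"jaw":0.5,"tx":0,"ty":0,"tz":14,"ax":0,"ay":0,"az":0}]'
python3 m.py
```

```text
clock: 13.42
position: [0.5327, -0.2322, 0.256]
ee_rot: [0.002, 0.844, 0.537, 0.002]
contact_force: [-1.4, -0.4, 0.4]
width: 0.0643
gripper_force: 0.0
side [(np.float64(0.045), 30), (np.float64(0.048), 175), (np.float64(0.051), 49), (np.float64(0.102), 17), (np.float64(0.105), 60), (np.float64(0.108), 459), (np.float64(0.111), 72), (np.float64(0.114), 31), (np.float64(0.117), 30), (np.float64(0.12), 27), (np.float64(0.123), 34), (np.float64(0.126), 39), (np.float64(0.129), 38), (np.float64(0.132), 48), (np.float64(0.135), 50), (np.float64(0.138), 158)]
flange top 0.1096348908382958
table 0.03382714932527675 365
top [(np.float64(0.048), 105), (np.float64(0.051), 70), (np.float64(0.105), 34), (np.float64(0.108), 516), (np.float64(0.111), 247), (np.float64(0.114), 21), (np.float64(0.12), 17), (np.float64(0.123), 19), (np.float64(0.126), 19), (np.float64(0.129), 18), (np.float64(0.132), 26), (np.float64(0.135), 22), (np.float64(0.138), 178), (np.float64(0.141), 74)]
flange top 0.11040526852916543
table 0.0341397385425346 414
```

View pics/side_m.png

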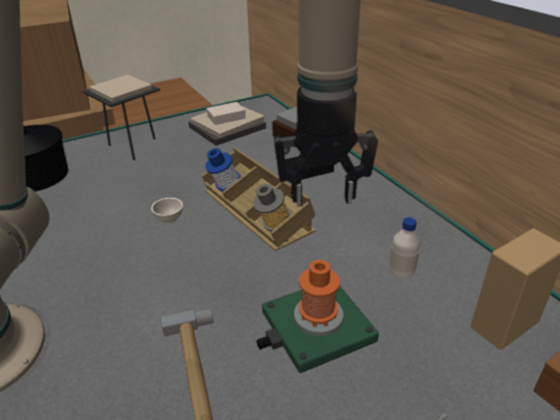

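The image shows the copper spool at (319,295), upright and flush on the turntable. The gripper is clear of it, and the other spools, dish (167,210) and flux bottle (405,250) haven't moved.

```bash
python3 -c "from rig import manip; print(manip.sign_off())"
```

```text
the job is handed in; nothing more can be done
None
```

The copper spool is mounted upright on the spindle, flush on the turntable with the bar in its slots. It is released and the job handed in at about 13.5 s; the other two spools, the dish and the flux bottle were not touched.

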